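# Close the battery cover of an upturned camping lantern on a market stall

## Task

The camping lantern stands upside down in its cradle on the stall with its round battery cover still proud. With a fingertip, push the cover round by its orange lug until the notch in its rim is over the yellow key, then press the cover fully home. Do not pinch the lug or lift the cover, leave the batteries, torch and spray can standing where they are, and finish clear of everything.

Things in the scene. Friction and masses are not known exactly. Their poses are not given: they have to be found in the camera images.
- lantern: Green camping lantern, head down in a dark wooden cradle; fixed to the table. 114 mm across, its flat deck (the lantern's own bottom) faces up 125 mm above the table; the cradle is 144 mm across and 14 mm high. Origin: on its axis at table height, z up. Its +x axis points towards the yellow key.
- deck (a point): Centre of the deck on the lantern's axis, 125 mm above the table: the cover turns and slides about this vertical axis.
- key_top (a point): Top of the yellow key, a fixed round-topped ridge 8 mm wide lying radially on the deck from 37 to 55 mm from the axis and 7.5 mm high; its outer end shows beyond the cover's rim. This point is 41 mm from the axis.
- notch (a point): Middle of the notch on the cover's underside, 41 mm from the axis: a slot 11 mm wide, 11 mm deep, open through the rim and through the full thickness. A white stripe on the cover points from its middle to the notch.
- lug (a point): Centre of the top face of the orange lug that stands on the cover, diametrically opposite the notch. The lug is 18 mm long radially (25 to 43 mm from the axis), 10 mm thick and rises 16 mm above the cover's upper face.
- cover_top (a point): Centre of the cover's flat upper face, on the axis (black spot 28 mm across; good place to press). The cover is a grey disc 92 mm in diameter, 6 mm thick. Its x axis points to the notch. Upper face 139.5 mm above the table at the start, 131.5 mm when fully home.
- lug_a: One half (5 mm thick) of the lug: the flank that a finger pushes to turn the cover anticlockwise seen from above. Its origin is on the axis, at the cover's underside. Pressing both halves' flanks at once is a pinch (the lug's top 3.5 mm is a cap that belongs to neither half).
- lug_b: The other half (5 mm thick) of the lug: the flank that a finger pushes to turn the cover clockwise seen from above. Its origin is on the axis, at the cover's underside.
- cover (a joint): How far the cover is pressed in, m: 0 at the start (proud), 0.008 fully home, negative if lifted. Pressing takes about 5 N of friction and it stays where it is left; off the key it stops on the key at about 0.001 to 0.002.
- cover_turn (a joint): Turn of the cover about the vertical axis, rad, growing anticlockwise seen from above: 0 (or any whole turn) when the notch is over the key. Turns endlessly both ways and stays where it is left; friction about 0.05 N m, that is 1.5 N at the lug. The notch must be within about 0.035 rad; the key's round top helps it in from a little more.
- cell_a: Bystander: loose black and copper battery cell standing upright, 33 mm across, 61 mm tall. Origin: centre of its underside.
- cell_b: Bystander: a second battery cell like cell_a. Origin: centre of its underside.
- torch: Bystander: loose red torch standing on its 46 mm wide head, 118 mm tall. Origin: centre of its underside.
- spray: Bystander: loose blue spray can standing upright, 52 mm across, 180 mm tall. Origin: centre of its underside.
Things that resemble listed ones, but are neither listed nor needed, are in the scene too. There is more than one size of the lantern; the one meant has the size given above.

How it is judged:
At the end, for the whole second after the job is handed in: The cover is pressed in at least 6.5 of its 8 mm with its notch around the key (within 3 mm), and both battery cells, the torch and the spray can stand upright (within 0.1 rad) (value of joint cover above 0.0065 m and horizontal distance between notch and key_top below 0.003 m and angle between each of cell_a, cell_b, torch, spray's own z axis and vertical below 0.1 rad); the robot touches nothing.
It fails at once if the cover is lifted (more than 4 mm above its start) (value of joint cover below -0.004 m).
It fails at once if the lug is pinched (both flanks pressed by the fingers at once) (contact force between the fingers and lug_a above 1 N and contact force between the fingers and lug_b above 1 N).
It fails at once if a bystander is moved more than 20 mm, or lifted (distance of any of cell_a, cell_b, torch, spray from where it was at the start of the episode above 0.02 m).
It also fails if it takes over 48 s, if anything falls off the work surface, if the arm or the gripper's body presses on something with over 40 N, if the wrist force passes 120 N, or if a joint passes its speed limit or range.

## Robot

A 7-joint arm with a two-finger parallel gripper is mounted at the origin on the work surface. World frame = base frame: x ahead of the robot, y to its left, z up, the work surface at z = 0. Lengths are in m, angles in rad, forces in N, time in s.
With the tool pointing down it reaches from about 0.425 to 0.95 m from the base axis. Payload 4.7 kg.
Tool frame: the origin (TCP) lies on the centre line of the jaws, within the pads' length; the fingertips stand robot.nose_length ahead of it and the grasp point (between the pads) lies 8 mm behind it (robot.nose_length is the distance from the TCP to the fingertips, in m); z points along the fingers, x is the direction in which the jaws open and shut, and the axes are right-handed (so a half turn about z gives the same grasp; the last joint's range is limited). The gripper opens to 85 mm and grips with 20 to 120 N. Pads are 22 mm wide; open, the fingers measure 114 mm over their backs; the gripper's body (76 mm by 85 mm) begins 54 mm behind the grasp point. The pads swing forward as they close: fully open they stand 13 mm farther back than shut.
Start: joints at [-1.277, 0.469, -0.049, 1.532, 0.024, 1.141, -0.082], TCP at [0.214, 0.64, 0.212] pointing down, gripper open.
Joint ranges: [-2.59, 2.59], [-0.33, 1.99], [-1.39, 1.29], [0.1, 2.45], [-1.04, 4.18], [0.21, 1.99], [-2.66, 2.66]. Speed limits (rad/s): [2.57, 2.57, 3.14, 3.14, 3.14, 3.14, 3.14].

## Interface

Orientations are given as [roll, pitch, yaw] about the fixed x, y, z axes, in that order (R = Rz(yaw) Ry(pitch) Rx(roll)).
In Python, from plant import robot gives the robot as it stands. Calls block until the motion is done:
- robot.goto(position, orientation): joint-space move of the TCP to a pose.
- robot.move_straight(position, vel=0.15, attitude=None, contact_N=None): straight line of the TCP; attitude=None keeps the orientation; vel is the mean speed in m/s. With contact_N (N) it stops when the force on the tool has changed by that much, and returns True; else False.
- robot.move_joints(angles): joint-space move.
- robot.grip(opening, strength=None): opening from 0.0 (shut) to 1.0 (fully open); strength is the grip in N (None keeps the last); returns when the fingers have stopped.
- robot.sleep(seconds).
- robot.inverse_kinematics(position, orientation): joint angles nearest the present ones, or None.
- robot.sense(): the state.
- robot.grab_frame(name): name is "scene" or "top" or "wrist"; returns a dict with "image" (384x512x3 uint8, red, green, blue), "range_z" (384x512 float32, m along the optical axis (not along the pixel's ray), 0 where there is no reading), "fx", "fy", "cx", "cy" (pixels), "R" (3x3) and "t" (3): a world point X has camera coordinates R X + t. Camera axes: x right, y down, z forward; pixel columns grow to the right and rows downward; lengths in m; the calibration is good to about 2 mm. The wrist camera is an equidistant fisheye: a pixel r from the principal point sees the ray r / f radians off the axis. A picture is of the moment at which its call begins.
A pose or a line that the arm cannot do raises robot.IKError and nothing moves.
- robot.close_job(): hands the job in, once; it reports no verdict.
The state is a dict: "t": time; "joint_pos": joint angles; "joint_velocities": joint speeds; "effort": joint torques, N m; "tcp_pos": TCP position; "tcp_rot": TCP orientation; "wrist_force": force on the tool from outside, world axes, zero at the start; "torque": the same for the moment, N m; "opening": opening from 0.0 (shut) to 1.0 (fully open).
Only numpy, scipy, OpenCV 4.12 (cv2) and the standard library are available. Lean on these libraries where they do the work, as an engineer would, in place of code of your own. Each camera call takes 0.05 s, during which the arm holds its last target.

## Working session

There is one attempt and no reset: what is moved stays moved. The work goes in short steps, each a Python script; the robot and the scene stay as the last script left them, time stands still between calls to the robot, and variables do not carry over. Pictures are saved under pics/ and viewed, and the job is handed in when it is done.

```bash
ls; mkdir -p pics
python3 - <<'E'
from plant import robot
import cv2,numpy as np,pickle
for n in ["scene","top","wrist"]:
    f=robot.grab_frame(n); pickle.dump(f,open(f"pics/{n}0.pkl","wb"))
    cv2.imwrite(f"pics/{n}0.png",f["image"][:,:,::-1]); print(n,f["fx"],f["cx"],f["cy"],f["R"].round(3).tolist(),f["t"])
s=robot.sense(); print(s,robot.nose_length)
E
```

```text
pics
scene 425.20900534619375 257.2187007524759 186.56004919140145 [[-0.567, 0.824, 0.022], [0.459, 0.337, -0.822], [-0.684, -0.456, -0.569]] [ 0.37821428 -0.14347893  1.44486861]
top 441.628776689062 260.6075037373591 185.85563806735468 [[0.011, -1.0, 0.021], [-0.997, -0.013, -0.073], [0.073, -0.02, -0.997]] [-0.08990123  0.6021491   1.26296617]
wrist 297.3186396354542 255.92692723472527 192.77281079181373 [[0.316, 0.949, -0.001], [0.899, -0.299, 0.32], [0.303, -0.102, -0.947]] [-0.67485607 -0.04167989  0.38061755]
{'t': 0.15, 'joint_pos': array([-1.27691078,  0.46929809, -0.04858491,  1.53344268,  0.02407623,
        1.14101861, -0.08230302]), 'joint_velocities': array([ 0.00036423, -0.00282889,  0.00023224, -0.00457434,  0.00102323,
       -0.00044362, -0.00012241]), 'effort': array([-2.77524623e-04, -5.10762691e+01, -4.73508483e-02, -2.37982088e+01,
        1.06556734e-02,  5.38455250e-03, -8.16165056e-06]), 'tcp_pos': array([0.2139436 , 0.63967616, 0.21156442]), 'tcp_rot': array([3.14155817e+00, 1.58209002e-03, 1.24801497e+00]), 'wrist_force': array([0.8632967 , 0.23753684, 0.86862834]), 'torque': array([ 0.01139578,  0.0447986 , -0.00693952]), 'opening': 0.9984356474764093} 0.011
```

View pics/scene0.png

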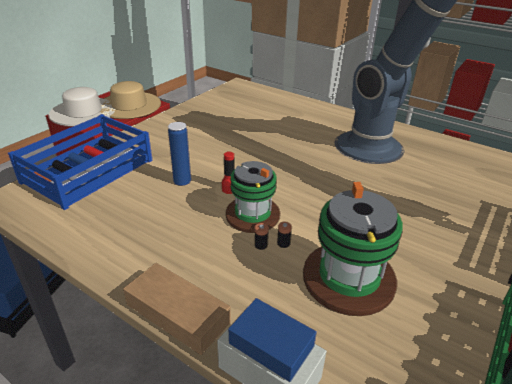

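View pics/top0.png

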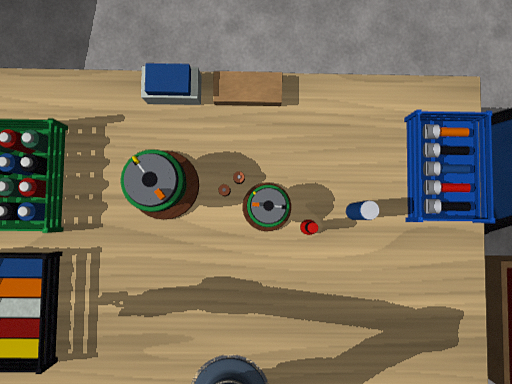

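View pics/wrist0.png

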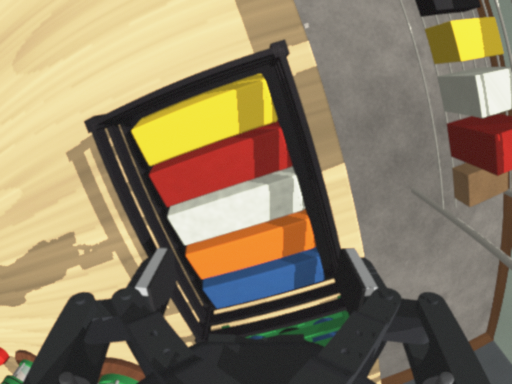

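```bash
cat > h.py <<'E'
import numpy as np,cv2,pickle
def pt(f,u,v,z=None):
    z=f["range_z"][int(round(v)),int(round(u))] if z is None else z
    c=np.array([(u-f["cx"])/f["fx"]*z,(v-f["cy"])/f["fy"]*z,z]); return f["R"].T@(c-f["t"])
def cloud(f):
    v,u=np.mgrid[:384,:512]; z=f["range_z"]
    c=np.stack([(u-f["cx"])/f["fx"]*z,(v-f["cy"])/f["fy"]*z,z],-1); return (c-f["t"])@f["R"]
def onplane(f,u,v,h):
    d=f["R"].T@np.array([(u-f["cx"])/f["fx"],(v-f["cy"])/f["fy"],1]); o=-f["R"].T@f["t"]
    return o+d*(h-o[2])/d[2]
def proj(f,X):
    c=f["R"]@np.array(X)+f["t"]; return c[0]/c[2]*f["fx"]+f["cx"],c[1]/c[2]*f["fy"]+f["cy"]
E
python3 - <<'E'
from h import *
a=pickle.load(open("pics/top0.pkl","rb"));b=pickle.load(open("pics/scene0.pkl","rb"))
A=cv2.resize(a["image"][180:235,235:385],None,fx=5,fy=5,interpolation=cv2.INTER_CUBIC)
B=cv2.resize(b["image"][140:260,160:310],None,fx=5,fy=5,interpolation=cv2.INTER_CUBIC)
cv2.imwrite("pics/A.png",A[:,:,::-1]);cv2.imwrite("pics/B.png",B[:,:,::-1])
P=cloud(a)
for n,(u0,u1,v0,v1,lo,hi) in dict(lant=(235,300,175,235,.134,.145),lug=(235,300,175,235,.149,.162),cells=(215,250,165,200,.05,.07),torch=(298,322,217,236,.1,.13),spray=(340,385,195,222,.165,.19),big=(115,190,140,225,.19,.215)).items():
    Q=P[v0:v1,u0:u1].reshape(-1,3);Q=Q[(Q[:,2]>lo)&(Q[:,2]<hi)]
    if len(Q): print(n,len(Q),Q.mean(0).round(4),Q.min(0).round(3),Q.max(0).round(3))
E
```

```text
lant 876 [ 0.5447 -0.1009  0.1382] [ 0.499 -0.146  0.134] [ 0.589 -0.056  0.144]
lug 27 [ 0.5474 -0.0659  0.1539] [ 0.543 -0.074  0.149] [ 0.551 -0.058  0.158]
cells 202 [0.6087 0.0026 0.0558] [ 0.576 -0.032  0.05 ] [0.643 0.039 0.064]
torch 98 [ 0.4872 -0.2209  0.1152] [ 0.473 -0.234  0.101] [ 0.501 -0.207  0.122]
spray 318 [ 0.5345 -0.3568  0.1776] [ 0.51  -0.382  0.165] [ 0.559 -0.334  0.185]
big 1984 [0.605  0.2003 0.1949] [0.541 0.136 0.19 ] [0.67  0.265 0.215]
```

View pics/A.png

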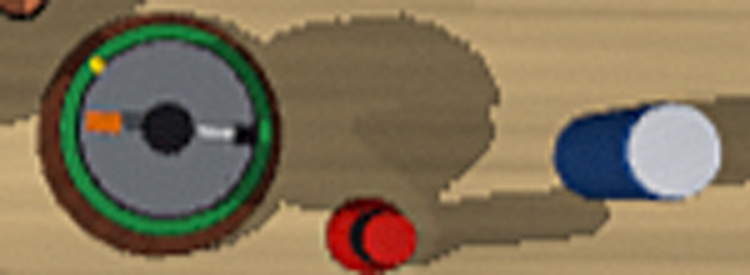

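View pics/B.png

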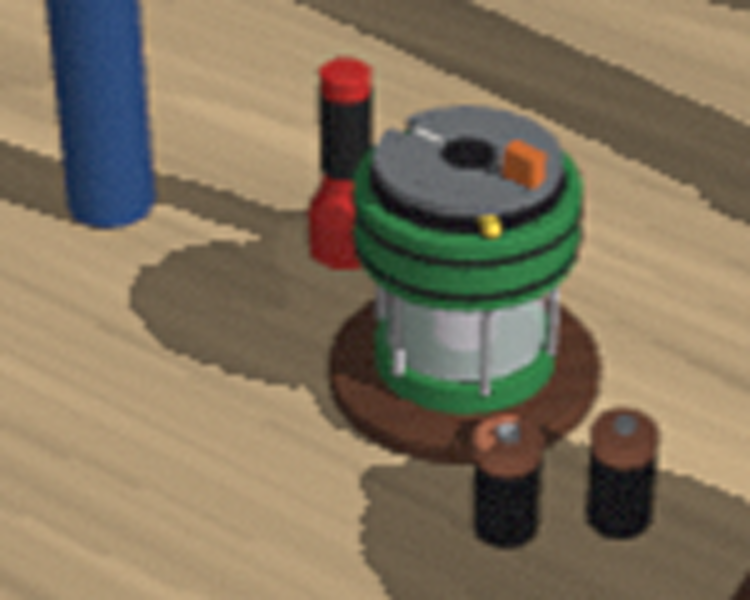

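Run:
```python
from h import *
from plant import robot
a=pickle.load(open("pics/top0.pkl","rb"));b=pickle.load(open("pics/scene0.pkl","rb"))
C=np.array([.5443,-.101])
ang=lambda X:(np.degrees(np.arctan2(X[1]-C[1],X[0]-C[0])).round(1),np.hypot(*(X[:2]-C)).round(4),X.round(4))
ta=lambda p,h:ang(onplane(a,(p[0]+.5)/5-.5+235,(p[1]+.5)/5-.5+180,h))
tb=lambda p,h:ang(onplane(b,(p[0]+.5)/5-.5+160,(p[1]+.5)/5-.5+140,h))
print("centre",ta((168,128),.1395),tb((468,153),.1395))
print("key",ta((97,64),.1315),tb((490,224),.1315))
print("lug",ta((103,122),.1555),tb((527,156),.1555))
print("stripe",ta((213,131),.1395),tb((428,133),.1395))
print("notch",ta((243,134),.1395),tb((397,133),.1395))
# IK feasibility
R=.034
best=[]
for k in range(4):
  ok=[];q0=None
  for th in range(50,236,10):
    t=np.radians(th); 
    yaw=t+k*np.pi/2; yaw=(yaw+np.pi)%(2*np.pi)-np.pi
    q=robot.inverse_kinematics([C[0]+R*np.cos(t),C[1]+R*np.sin(t),.155],[np.pi,0,yaw])
    ok.append(None if q is None else round(float(q[6]),2))
  print(k,ok)
```

```text
centre (np.float64(-173.2), np.float64(0.0007), array([ 0.5436, -0.1011,  0.1395])) (np.float64(41.8), np.float64(0.0049), array([ 0.5479, -0.0978,  0.1395]))
key (np.float64(48.7), np.float64(0.0503), array([ 0.5775, -0.0632,  0.1315])) (np.float64(46.5), np.float64(0.0552), array([ 0.5823, -0.0609,  0.1315]))
lug (np.float64(87.4), np.float64(0.0344), array([ 0.5459, -0.0666,  0.1555])) (np.float64(76.5), np.float64(0.0425), array([ 0.5542, -0.0596,  0.1555]))
stripe (np.float64(-94.7), np.float64(0.024), array([ 0.5423, -0.1249,  0.1395])) (np.float64(-89.2), np.float64(0.0232), array([ 0.5446, -0.1242,  0.1395]))
notch (np.float64(-94.8), np.float64(0.0399), array([ 0.5409, -0.1407,  0.1395])) (np.float64(-75.1), np.float64(0.0367), array([ 0.5537, -0.1364,  0.1395]))
0 [1.2, 1.35, 1.51, 1.67, 1.83, 2.0, 2.16, 2.32, 2.49, 2.09, 2.16, 2.35, 2.53, -2.49, -2.3, -2.12, -1.93, -1.74, -1.55]
1 [2.63, 2.1, 2.27, 2.45, -2.53, -2.36, -2.19, -2.01, -1.84, -1.66, -1.48, -1.29, -1.17, -1.0, -0.83, -0.65, -0.47, -0.29, -0.11]
2 [-1.63, -1.46, -1.3, -1.2, -1.07, -0.94, -0.79, -0.62, -0.45, -0.28, -0.1, 0.08, 0.26, 0.45, 0.63, 0.81, 1.0, 1.17, 1.35]
3 [-0.28, -0.13, 0.02, 0.18, 0.34, 0.5, 0.67, 0.85, 1.02, 1.2, 1.37, 1.55, 1.74, 1.92, 2.09, 2.27, 2.45, 2.63, 2.17]
```

```bash
cat >> h.py <<'E'
C=np.array([.5443,-.101])
def pose(phi_deg,off,z,r=.034):
    p=np.radians(phi_deg); c,s=np.cos(p),np.sin(p)
    yaw=(p+np.pi+np.pi)%(2*np.pi)-np.pi
    return [C[0]+r*c+off*s, C[1]+r*s-off*c, z],[np.pi,0,yaw]
E
python3 - <<'E'
from h import *
from plant import robot
p=robot.sense()["tcp_pos"]
robot.move_straight([p[0],p[1],.36],vel=.25)
P,O=pose(86,.030,.30)
robot.goto(P,O)
robot.grip(0.0,20)
f=robot.grab_frame("wrist"); pickle.dump(f,open("pics/wrist1.pkl","wb")); cv2.imwrite("pics/wrist1.png",f["image"][:,:,::-1])
s=robot.sense(); print(s["t"],s["tcp_pos"],s["tcp_rot"],s["joint_pos"].round(2),s["wrist_force"],s["opening"]); print(-f["R"].T@f["t"],f["R"][2])
E
```

```text
4.5167 [ 0.57658196 -0.0691894   0.29999155] [ 3.14157648e+00  4.53257027e-06 -1.64062311e+00] [-0.63  0.32  0.89  1.68 -0.26  1.26 -1.33] [ 0.0152255  -0.10002988 -0.35507582] 0.0008573486729012074
[ 0.65841574 -0.07421797  0.46153171] [-0.31931757  0.02237186 -0.94738366]
```

View pics/wrist1.png

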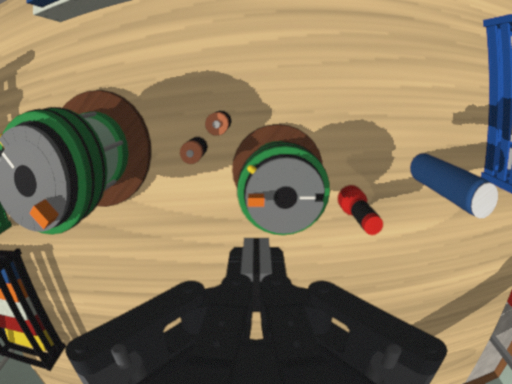

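```bash
cat >> h.py <<'E'
def fe(f,u,v,h):
    dx,dy=u-f["cx"],v-f["cy"]; r=np.hypot(dx,dy); th=r/f["fx"]
    d=np.array([np.sin(th)*dx/r,np.sin(th)*dy/r,np.cos(th)]); d=f["R"].T@d; o=-f["R"].T@f["t"]
    return o+d*(h-o[2])/d[2]
E
python3 - <<'E'
from h import *
f=pickle.load(open("pics/wrist1.pkl","rb"))
A=cv2.resize(f["image"][135:240,225:345],None,fx=6,fy=5.7,interpolation=cv2.INTER_CUBIC); cv2.imwrite("pics/w1c.png",A[:,:,::-1])
c=fe(f,285.5,196.5,.1395)
for n,u,v,h in [("c",285.5,196.5,.1395),("key",250.5,170,.131),("lug",257,201,.1555),("notch",319,198,.1395)]:
    X=fe(f,u,v,h); print(n,X.round(4),np.degrees(np.arctan2(X[1]-c[1],X[0]-c[0])).round(1),np.hypot(*(X-c)[:2]).round(4))
E
```

```text
c [ 0.543  -0.1003  0.1395] 0.0 0.0
key [ 0.5749 -0.0621  0.131 ] 50.1 0.0498
lug [ 0.5457 -0.0675  0.1555] 85.3 0.0329
notch [ 0.5384 -0.1397  0.1395] -96.7 0.0396
```

View pics/w1c.png

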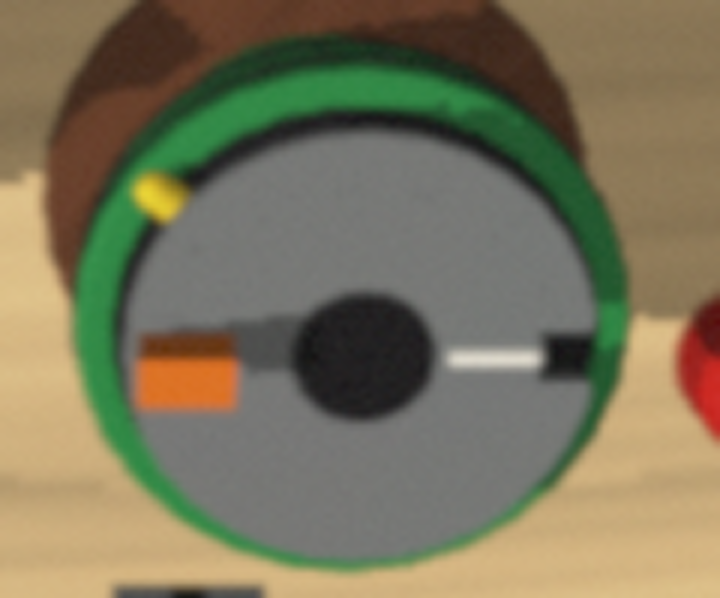

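Run:
```python
from h import *
from plant import robot
P,O=pose(86,.030,.158)
print(robot.move_straight(P,vel=.12,contact_N=4))
P[2]=.155
print(robot.move_straight(P,vel=.05,contact_N=3), robot.sense()["tcp_pos"],robot.sense()["t"])
for off in (.017,.015):
    P,O=pose(86,off,.155)
    print(robot.move_straight(P,vel=.04,contact_N=1.2), robot.sense()["wrist_force"])
f=robot.grab_frame("wrist"); pickle.dump(f,open("pics/wrist2.pkl","wb")); cv2.imwrite("pics/wrist2.png",f["image"][:,:,::-1])
s=robot.sense();print(s["t"],s["tcp_pos"],P)
```

```text
False
False [ 0.5766611  -0.06907537  0.15514232] 6.1
True [-0.30343656 -0.06431371  0.45194945]
False [ 0.09606144 -0.16282072  0.74841281]
6.775 [ 0.56155678 -0.06803107  0.15493781] [np.float64(0.5616351808611976), np.float64(-0.06812916939732785), 0.155]
```

View pics/wrist2.png

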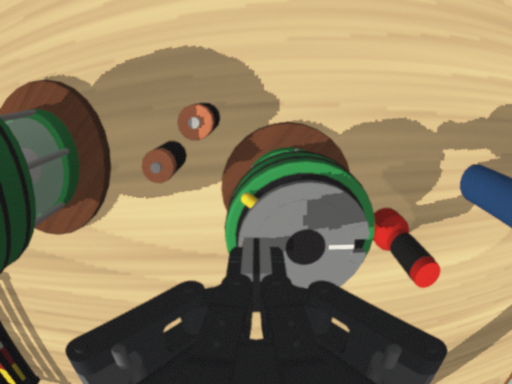

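Run:
```python
from h import *
from plant import robot
for phi in range(94,217,8):
    P,O=pose(phi,.015,.155)
    robot.move_straight(P,vel=.06,attitude=O)
    s=robot.sense(); print(phi,round(s["t"],2),s["wrist_force"].round(2),round(s["torque"][2],3),(s["tcp_pos"]-P).round(4))
    if abs(s["wrist_force"]).max()>8: print("force!");break
f=robot.grab_frame("wrist"); pickle.dump(f,open("pics/wrist3.pkl","wb")); cv2.imwrite("pics/wrist3.png",f["image"][:,:,::-1])
f=robot.grab_frame("top"); pickle.dump(f,open("pics/top3.pkl","wb")); cv2.imwrite("pics/top3.png",f["image"][:,:,::-1])
```

```text
94 7.07 [ 0.82 -0.33 -0.89] -0.01 [0. 0. 0.]
102 7.36 [-0.49  0.18  0.3 ] 0.028 [ 0.0002 -0.0001  0.    ]
110 7.65 [-0.81  0.25 -0.09] -0.022 [ 0.0003 -0.0001  0.    ]
118 7.94 [1.04 0.28 0.63] -0.049 [ 0.0003 -0.0001  0.0001]
126 8.23 [-0.46  0.36 -0.73] 0.024 [ 0.0003 -0.0001  0.    ]
134 8.53 [-0.27 -0.59  0.32] -0.001 [ 0.0003 -0.      0.0001]
142 8.82 [-0.73 -0.94  0.97] 0.036 [0.0003 0.     0.    ]
150 9.11 [-0.2  -0.35  0.11] 0.034 [0.0003 0.     0.    ]
158 9.4 [ 0.96 -1.14  0.69] 0.027 [0.0003 0.     0.0001]
166 9.69 [0.2  1.34 0.05] -0.012 [0.0003 0.0001 0.    ]
174 9.98 [ 0.92 -0.49 -0.98] -0.038 [0.0002 0.0001 0.    ]
182 10.28 [0.06 0.08 0.68] -0.014 [0.0002 0.0001 0.    ]
190 10.57 [0.22 1.02 0.16] 0.016 [0.0001 0.0002 0.    ]
198 10.86 [ 0.12 -0.05  1.08] 0.007 [ 0.0001  0.0002 -0.    ]
206 11.15 [-0.39 -0.37 -0.59] -0.035 [ 0.0001  0.0002 -0.    ]
214 11.44 [-0.39  0.08  0.55] -0.044 [-0.      0.0002 -0.    ]
```

View pics/wrist3.png

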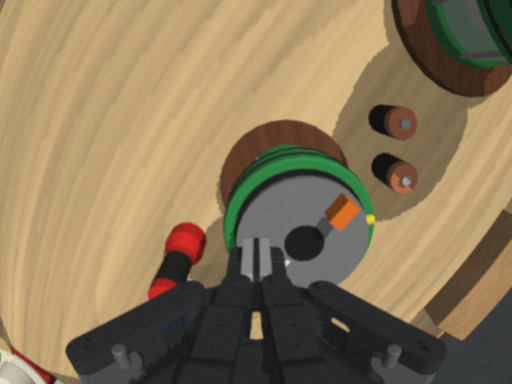

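View pics/top3.png

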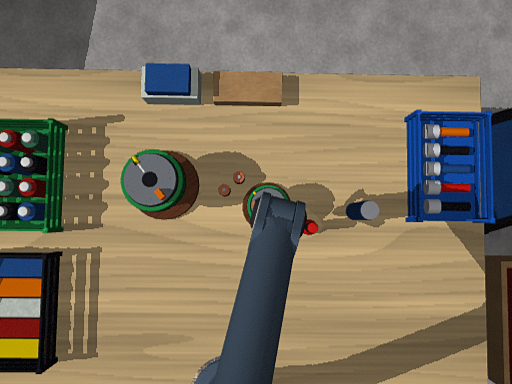

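Run:
```python
from h import *
f=pickle.load(open("pics/wrist3.pkl","rb"))
c=fe(f,305,243,.1395)
for n,u,v,h in [("c",305,243,.1395),("key",370,219,.131),("lug",342,211,.1555),("stripe",288,262,.1395),("tip",258,240,.144)]:
    X=fe(f,u,v,h); print(n,X.round(4),np.degrees(np.arctan2(X[1]-c[1],X[0]-c[0])).round(1),np.hypot(*(X-c)[:2]).round(4))
A=cv2.resize(f["image"][160:290,210:390],None,fx=4.4,fy=4.4,interpolation=cv2.INTER_CUBIC); cv2.imwrite("pics/w3c.png",A[:,:,::-1])
f=pickle.load(open("pics/wrist2.pkl","rb"))
A=cv2.resize(f["image"][160:290,210:390],None,fx=4.4,fy=4.4,interpolation=cv2.INTER_CUBIC); cv2.imwrite("pics/w2c.png",A[:,:,::-1])
from plant import robot
f=robot.grab_frame("scene");pickle.dump(f,open("pics/scene3.pkl","wb"));cv2.imwrite("pics/s3.png",cv2.resize(f["image"][100:260,160:360],None,fx=3.7,fy=3.7,interpolation=cv2.INTER_CUBIC)[:,:,::-1])
```

```text
c [ 0.5426 -0.0991  0.1395] 0.0 0.0
key [ 0.5755 -0.0611  0.131 ] 49.1 0.0503
lug [ 0.5414 -0.0641  0.1555] 92.1 0.0351
stripe [ 0.5419 -0.1177  0.1395] -92.4 0.0186
tip [ 0.5132 -0.1128  0.144 ] -155.1 0.0324
```

View pics/w3c.png

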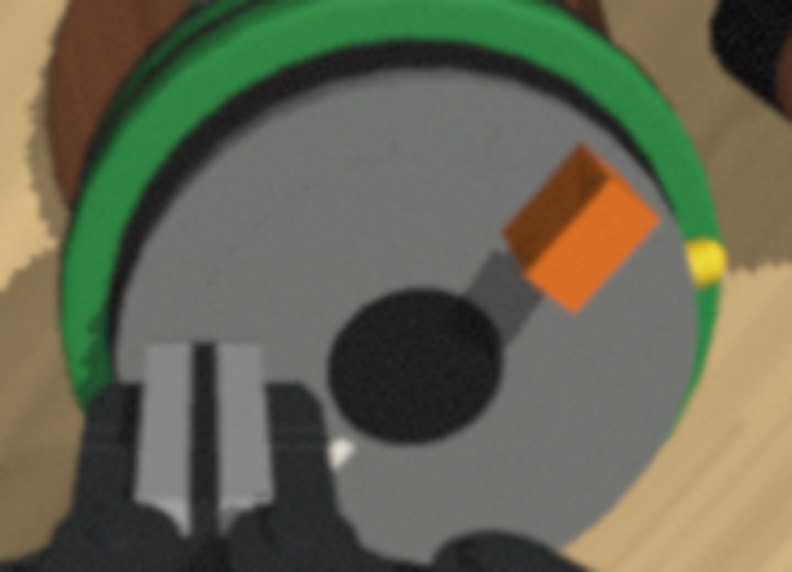

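View pics/w2c.png

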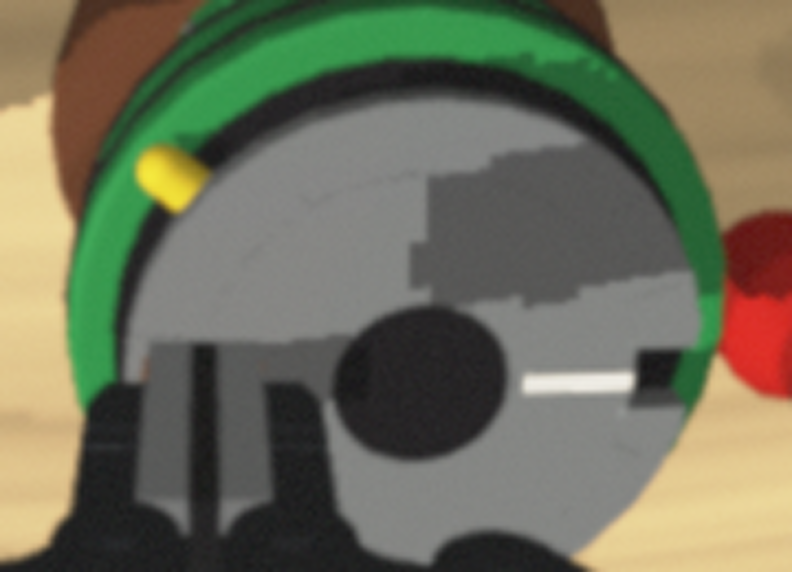

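View pics/s3.png

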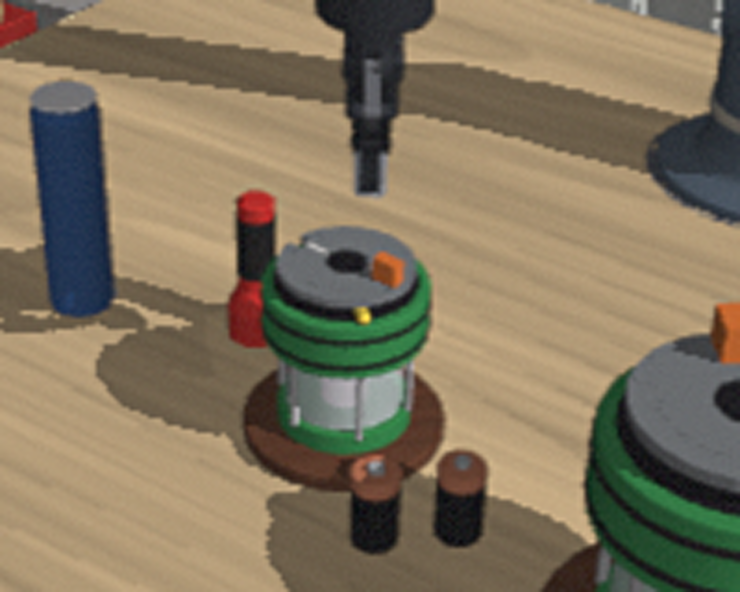

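Run:
```python
from h import *
from plant import robot
f=pickle.load(open("pics/scene3.pkl","rb")); s=robot.sense(); print(s["tcp_pos"],s["joint_pos"].round(3),s["opening"])
print(proj(f,s["tcp_pos"]),proj(f,s["tcp_pos"]-[0,0,.011]))
for u,v in [(260,148),(260,151),(259,140),(255,170)]: print(u,v,pt(f,u,v).round(4))
w=pickle.load(open("pics/wrist3.pkl","rb"))
for u,v in [(250,240),(264,240),(305,243),(290,200)]: print(u,v,w["range_z"][v,u])
```

```text
[ 0.50771284 -0.1071752   0.15495077] [-0.159  0.283  0.346  1.981 -0.122  0.897  0.841] -0.0005397162552255429
(np.float64(259.4633362798255), np.float64(156.76368106377438)) (np.float64(259.35450594895417), np.float64(160.55164977397104))
260 148 [ 0.516  -0.1009  0.1858]
260 151 [ 0.5218 -0.0968  0.1815]
259 140 [ 0.5376 -0.0901  0.2207]
255 170 [ 0.5439 -0.0952  0.139 ]
250 240 0.15003356
264 240 0.15205297
305 243 0.19910462
290 200 0.18750997
```

Run:
```python
from h import *
from plant import robot
print(robot.nose_length, robot.sense()["tcp_rot"])
w=pickle.load(open("pics/wrist3.pkl","rb"))
def wp(u,v):
    z=w["range_z"][v,u];dx,dy=u-w["cx"],v-w["cy"]; r=np.hypot(dx,dy); th=r/w["fx"]
    c=np.array([np.tan(th)*dx/r*z,np.tan(th)*dy/r*z,z]); return w["R"].T@(c-w["t"])
for u,v in [(248,239),(248,241),(264,240),(264,245),(264,255),(264,265),(264,270),(305,243),(290,200)]: print(u,v,wp(u,v).round(4))
f=pickle.load(open("pics/scene3.pkl","rb"))
for v in range(144,158): print(v,pt(f,260,v).round(3),pt(f,258,v).round(3))
```

```text
0.011 [-3.14137537e+00  2.22240395e-05  5.91146214e-01]
248 239 [ 0.4982 -0.1001  0.1789]
248 241 [ 0.4979 -0.0995  0.1822]
264 240 [ 0.505  -0.0954  0.1802]
264 245 [ 0.5048 -0.0953  0.186 ]
264 255 [ 0.5045 -0.0953  0.196 ]
264 265 [ 0.5043 -0.0955  0.2047]
264 270 [ 0.5039 -0.0951  0.2096]
305 243 [ 0.5429 -0.0994  0.1388]
290 200 [ 0.5154 -0.0795  0.1403]
144 [ 0.518 -0.1    0.198] [ 0.525 -0.101  0.201]
145 [ 0.52  -0.098  0.197] [ 0.522 -0.103  0.196]
146 [ 0.517 -0.101  0.192] [ 0.522 -0.103  0.193]
147 [ 0.518 -0.1    0.19 ] [ 0.521 -0.103  0.19 ]
148 [ 0.516 -0.101  0.186] [ 0.522 -0.103  0.188]
149 [ 0.518 -0.1    0.184] [ 0.522 -0.102  0.185]
150 [ 0.519 -0.098  0.183] [ 0.523 -0.102  0.183]
151 [ 0.522 -0.097  0.182] [ 0.522 -0.102  0.18 ]
152 [ 0.515 -0.101  0.174] [ 0.517 -0.105  0.174]
153 [ 0.267 -0.265 -0.001] [ 0.269 -0.271 -0.002]
154 [ 0.269 -0.263 -0.004] [ 0.274 -0.267 -0.003]
155 [ 0.273 -0.26  -0.004] [ 0.278 -0.265 -0.004]
156 [ 0.28  -0.256 -0.003] [ 0.285 -0.26  -0.003]
157 [ 0.285 -0.252 -0.004] [ 0.291 -0.256 -0.002]
```

Run:
```python
from h import *
from plant import robot
p=robot.sense()["tcp_pos"]; robot.move_straight([p[0],p[1],.185],vel=.15)
P,O=pose(86,.030,.165); robot.goto(P,O)
P[2]=.128
print(robot.move_straight(P,vel=.06,contact_N=3),robot.sense()["tcp_pos"],robot.sense()["t"])
for n in ("wrist","scene"):
    f=robot.grab_frame(n);pickle.dump(f,open(f"pics/{n}4.pkl","wb"))
    im=f["image"][160:290,210:390] if n=="wrist" else f["image"][110:240,180:360]
    cv2.imwrite(f"pics/{n}4.png",cv2.resize(im,None,fx=4.4,fy=4.4,interpolation=cv2.INTER_CUBIC)[:,:,::-1])
```

```text
False [ 0.57680316 -0.06932199  0.12808962] 14.5167
```

View pics/wrist4.png

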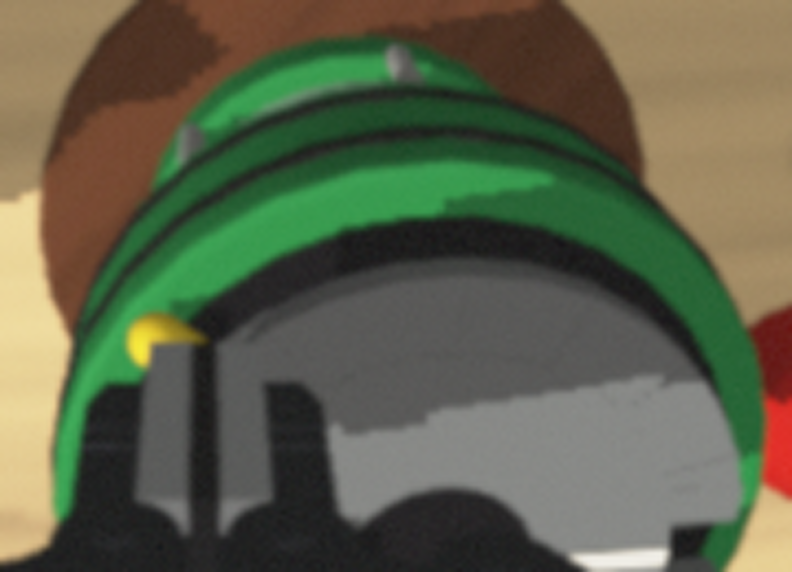

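View pics/scene4.png

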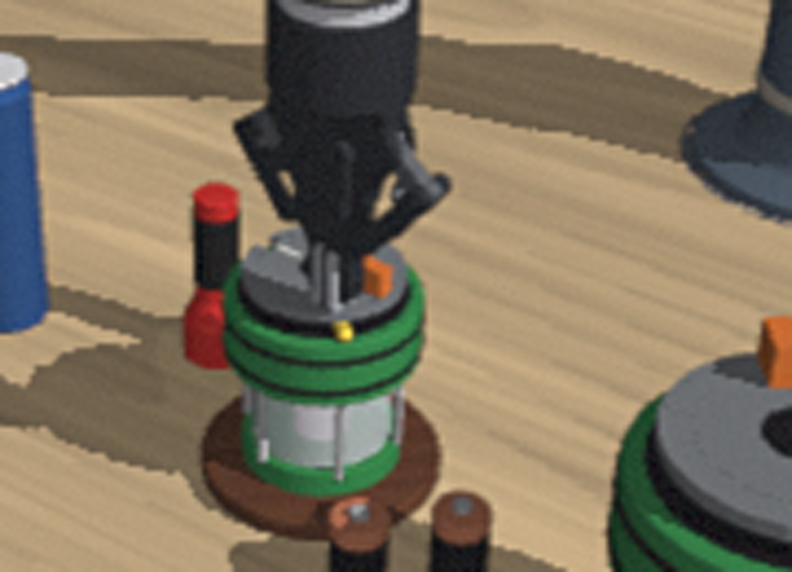

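Run:
```python
from h import *
from plant import robot
P,O=pose(86,.030,.124)
print(robot.move_straight(P,vel=.03,contact_N=3),robot.sense()["tcp_pos"],robot.sense()["wrist_force"])
z=robot.sense()["tcp_pos"][2]
if z>.1245: z+=.0015
for phi in [86]+list(range(92,141,8)):
    P,O=pose(phi,.016,z)
    robot.move_straight(P,vel=.05,attitude=O)
    s=robot.sense(); print(phi,round(s["t"],2),s["wrist_force"].round(2),round(s["torque"][2],3),(s["tcp_pos"]-P).round(4))
    if abs(s["wrist_force"]).max()>10: print("force!");break
for n in ("wrist",):
    f=robot.grab_frame(n);pickle.dump(f,open(f"pics/{n}5.pkl","wb"))
    im=f["image"][160:290,210:390]
    cv2.imwrite(f"pics/{n}5.png",cv2.resize(im,None,fx=4.4,fy=4.4,interpolation=cv2.INTER_CUBIC)[:,:,::-1])
```

```text
False [ 0.57648207 -0.0690729   0.12388805] [ 0.0625213  -0.75525492 -0.66567507]
86 15.33 [ 0.56 -0.12 -0.23] -0.027 [-0.0003  0.0001  0.0002]
92 15.59 [ 0.5   0.44 -0.41] -0.017 [0.0001 0.     0.0002]
100 15.88 [-0.   -0.32  0.38] 0.017 [0.0002 0.     0.0001]
108 16.18 [-0.29  0.76 -0.2 ] -0.009 [ 0.0001 -0.0001  0.    ]
116 16.47 [0.23 1.15 0.86] 0.033 [-0.0001 -0.0001 -0.    ]
124 16.76 [1.28 0.53 0.44] 0.001 [-0.0001 -0.0002 -0.0001]
132 17.05 [0.19 0.57 0.18] 0.013 [-0.0001 -0.0002 -0.0001]
140 17.34 [-0.78  0.01 -0.16] -0.043 [-0.0001 -0.0002 -0.    ]
```

View pics/wrist5.png

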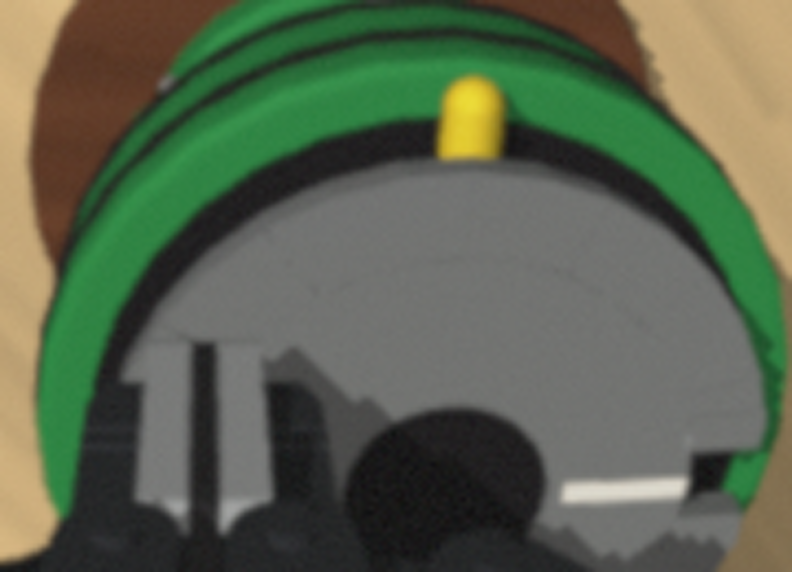

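Run:
```python
from h import *
from plant import robot
for phi in list(range(148,221,8))+[222]:
    P,O=pose(phi,.016,.124)
    robot.move_straight(P,vel=.05,attitude=O)
    s=robot.sense()
    if abs(s["wrist_force"]).max()>10: print("force!",phi);break
print(s["t"],s["wrist_force"])
f=robot.grab_frame("wrist");pickle.dump(f,open(f"pics/wrist6.pkl","wb"))
im=f["image"][160:290,210:390]
cv2.imwrite(f"pics/wrist6.png",cv2.resize(im,None,fx=4.4,fy=4.4,interpolation=cv2.INTER_CUBIC)[:,:,::-1])
```

```text
20.5583 [-1.06215711  0.88556309 -0.0842655 ]
```

View pics/wrist6.png

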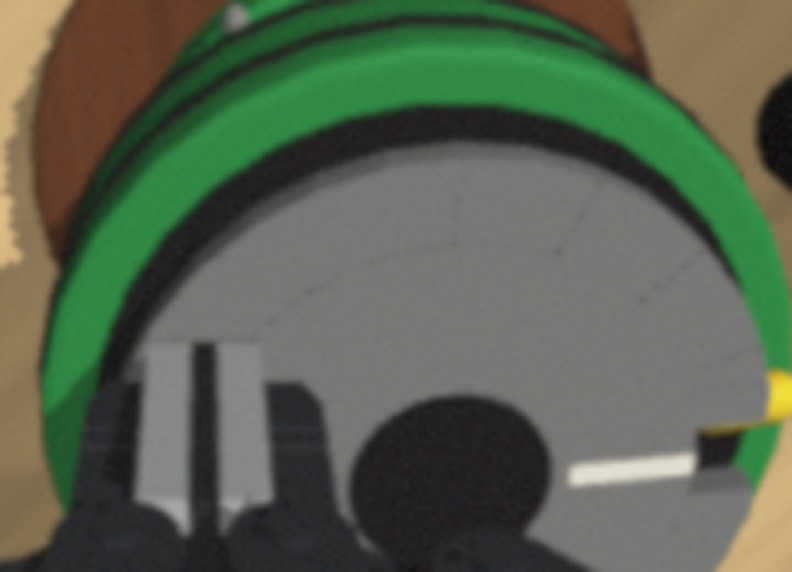

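```bash
cat > an.py <<'E'
import sys
from h import *
def analyse(name,png):
    f=pickle.load(open(name,"rb")); im=f["image"].astype(int)
    r,g,b=im[...,0],im[...,1],im[...,2]
    v,u=np.mgrid[:384,:512]; roi=(u>210)&(u<420)&(v>150)&(v<300)
    W=[fe(f,x,y,.1395) for y,x in zip(*np.where(roi&(r>190)&(g>190)&(b>180)))]
    W=np.array([w for w in W if np.hypot(*(w[:2]-C))<.045])
    K=np.array([fe(f,x,y,.1315) for y,x in zip(*np.where(roi&(r>150)&(g>120)&(b<90)))])
    K=np.array([w for w in K if .03<np.hypot(*(w[:2]-C))<.06])
    # black spot
    D=np.array([fe(f,x,y,.1395) for y,x in zip(*np.where(roi&(im.sum(2)<150)))]); D=D[np.hypot(*(D[:,:2]-C).T)<.018]
    print("spot",D.mean(0).round(4),len(D))
    a=lambda X:np.degrees(np.arctan2(X[:,1].mean()-C[1],X[:,0].mean()-C[0])).round(1)
    print("stripe",len(W),a(W),W.mean(0).round(4)); 
    _,_,vt=np.linalg.svd((W-W.mean(0))[:,:2]); print("stripe dir",np.degrees(np.arctan2(vt[0][1],vt[0][0])).round(1))
    print("key",len(K),a(K),K.mean(0).round(4))
    cv2.imwrite(png,cv2.resize(f["image"][160:290,270:420],None,fx=5,fy=5,interpolation=cv2.INTER_CUBIC)[:,:,::-1])
if __name__=="__main__": analyse(sys.argv[1],sys.argv[2])
E
python3 an.py pics/wrist6.pkl pics/w6b.png; python3 an.py pics/wrist5.pkl pics/w5b.png;python3 an.py pics/wrist1.pkl pics/w1b.png
```

```text
spot [ 0.544  -0.1025  0.1395] 1737
stripe 104 49.4 [ 0.5606 -0.082   0.1395]
stripe dir -135.3
key 66 52.3 [ 0.5754 -0.0608  0.1315]
spot [ 0.5409 -0.1012  0.1395] 1619
stripe 91 -42.6 [ 0.5613 -0.1166  0.1395]
stripe dir 139.3
key 206 51.6 [ 0.5753 -0.0619  0.1315]
spot [ 0.5423 -0.0996  0.1395] 365
stripe 27 -100.1 [ 0.54   -0.1251  0.1395]
stripe dir -93.6
key 45 50.6 [ 0.5758 -0.0626  0.1315]
```

View pics/w6b.png

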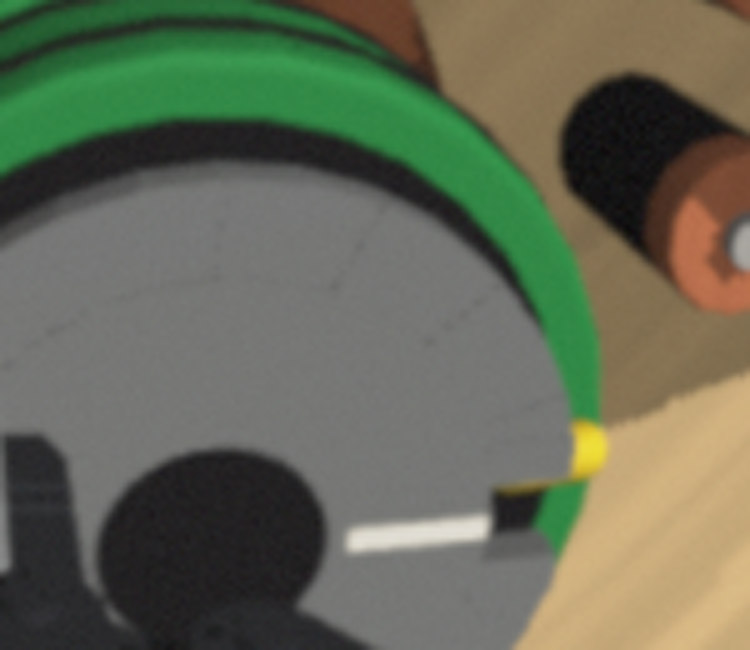

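```bash
python3 - <<'E'
from h import *
from plant import robot
for phi in (224,226):
    P,O=pose(phi,.016,.124)
    robot.move_straight(P,vel=.03,attitude=O)
s=robot.sense();print(s["t"],s["wrist_force"])
f=robot.grab_frame("wrist");pickle.dump(f,open(f"pics/wrist7.pkl","wb"))
E
python3 an.py pics/wrist7.pkl pics/w7b.png
```

```text
21.1083 [-0.86778612  2.13742703 -0.39368573]
spot [ 0.5441 -0.1023  0.1395] 1734
stripe 106 54.1 [ 0.5591 -0.0806  0.1395]
stripe dir -131.3
key 129 51.3 [ 0.574  -0.064   0.1315]
```

View pics/w7b.png

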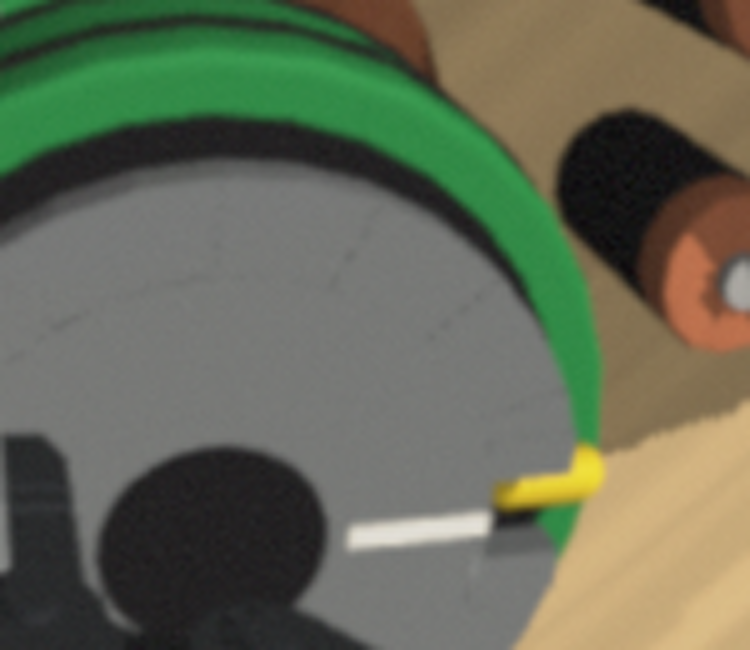

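```bash
cat > ov.py <<'E'
import sys
from h import *
def fp(f,X):
    c=f["R"]@np.array(X)+f["t"]; r=np.hypot(c[0],c[1]); th=np.arctan2(r,c[2])*f["fx"]
    return np.array([f["cx"]+th*c[0]/r,f["cy"]+th*c[1]/r])
def draw(name,c0,kap,nu,png,top=.1395,x0=230,y0=140,w=200,h=150,s=4):
    f=pickle.load(open(name,"rb")); I=cv2.resize(f["image"][y0:y0+h,x0:x0+w],None,fx=s,fy=s,interpolation=cv2.INTER_CUBIC)[:,:,::-1].copy()
    def pl(pts,col):
        q=np.array([((fp(f,p)-[x0,y0])+.5)*s for p in pts]); cv2.polylines(I,[np.int32(q.round()*1)],False,col,1)
    def loc(a,x,y,z): a=np.radians(a); return [c0[0]+x*np.cos(a)-y*np.sin(a),c0[1]+x*np.sin(a)+y*np.cos(a),z]
    circ=lambda r,z:[loc(t,r,0,z) for t in range(0,361,5)]
    pl(circ(.046,top),(255,0,255)); pl(circ(.014,top),(255,0,255))
    for z in (top,top-.006): pl([loc(nu,.046,-.0055,z),loc(nu,.035,-.0055,z),loc(nu,.035,.0055,z),loc(nu,.046,.0055,z)],(255,255,0))
    pl([loc(nu,.014,0,top),loc(nu,.035,0,top)],(0,0,255))
    for y,z in ((0,.1325),(.004,.1285),(-.004,.1285)): pl([loc(kap,.037,y,z),loc(kap,.055,y,z)],(255,0,0))
    cv2.imwrite(png,I)
E
python3 - <<'E'
from ov import *
draw("pics/wrist7.pkl",(.5430,-.0995),48.5,48.7,"pics/o7.png")
draw("pics/wrist5.pkl",(.5430,-.0995),48.5,-40.7,"pics/o5.png")
E
```

```text
(no output)
```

View pics/o7.png

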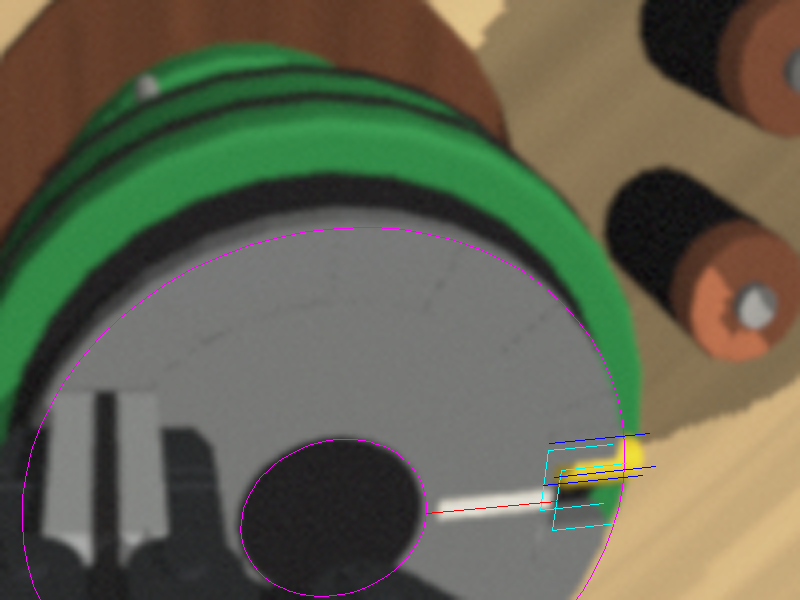

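View pics/o5.png

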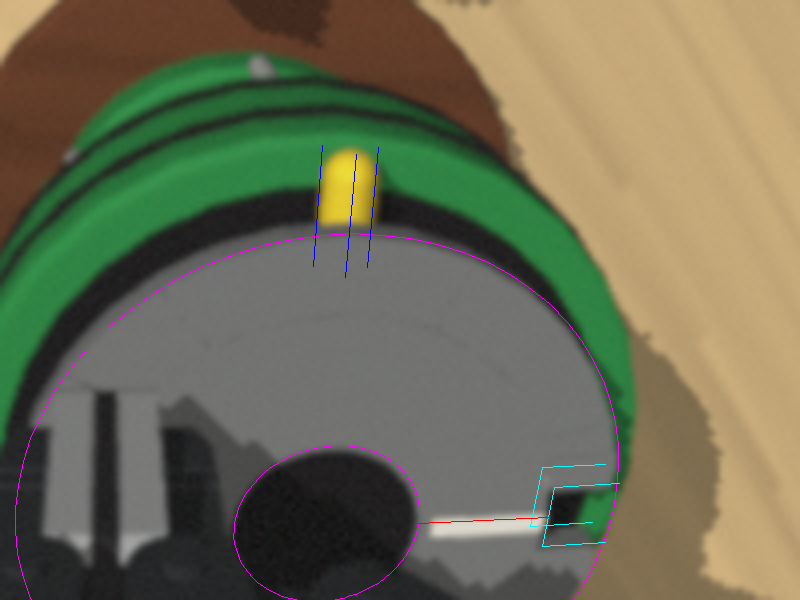

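Run:
```python
from h import *
from plant import robot
P,O=pose(226,.024,.124); robot.move_straight(P,vel=.06)
P[2]=.155; robot.move_straight(P,vel=.15)
c=[.5435,-.1003]
robot.move_straight([*c,.150],vel=.15)
robot.move_straight([*c,.125],vel=.1,contact_N=3); print(robot.sense()["tcp_pos"],robot.sense()["t"])
r=robot.move_straight([*c,.100],vel=.03,contact_N=3); print(r,robot.sense()["tcp_pos"],robot.sense()["wrist_force"])
r=robot.move_straight([*c,.096],vel=.02,contact_N=16); s=robot.sense(); print(r,s["tcp_pos"],s["wrist_force"],s["t"])
f=robot.grab_frame("wrist");pickle.dump(f,open(f"pics/wrist8.pkl","wb"))
cv2.imwrite("pics/w8b.png",cv2.resize(f["image"][160:290,230:390],None,fx=5,fy=4.6,interpolation=cv2.INTER_CUBIC)[:,:,::-1])
```

```text
[ 0.54198999 -0.10068685  0.14013595] 22.4333
True [ 0.5436108  -0.10027078  0.1188322 ] [-0.49776423  0.26540919 -0.45168634]
True [ 0.54333497 -0.10022648  0.1126668 ] [-0.81827135 -0.2473299   5.69585841] 23.8333
```

View pics/w8b.png

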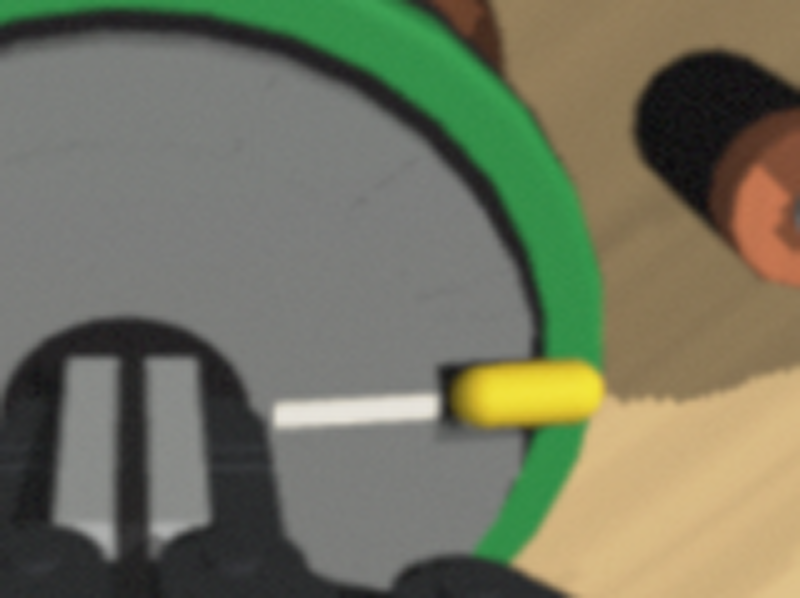

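Run:
```python
from h import *
from plant import robot
c=[.5435,-.1003]
for k in range(3):
    r=robot.move_straight([*c,.104],vel=.02,contact_N=25); s=robot.sense(); print(r,s["tcp_pos"],s["wrist_force"],s["t"])
robot.move_straight([*c,.19],vel=.12)
P,O=pose(226,.016,.30,r=-.05); 
robot.move_straight([.5435,-.1003,.26],vel=.2)
s=robot.sense(); print(s["t"],s["wrist_force"])
for n in ("wrist","scene"):
    f=robot.grab_frame(n);pickle.dump(f,open(f"pics/{n}9.pkl","wb"))
    im=f["image"] if n=="wrist" else f["image"][110:260,150:350]
    k=1.5 if n=="wrist" else 4
    cv2.imwrite(f"pics/{n}9.png",cv2.resize(im,None,fx=k,fy=k,interpolation=cv2.INTER_CUBIC)[:,:,::-1])
w=pickle.load(open("pics/wrist9.pkl","rb"))
P=[]
f=pickle.load(open("pics/scene9.pkl","rb"));Q=cloud(f)
m=(np.hypot(Q[...,0]-.545,Q[...,1]+.1)<.04)&(Q[...,2]>.12)&(Q[...,2]<.143)
print("cover z scene now",np.median(Q[m][:,2]),m.sum())
f=pickle.load(open("pics/scene0.pkl","rb"));Q=cloud(f)
m=(np.hypot(Q[...,0]-.545,Q[...,1]+.1)<.04)&(Q[...,2]>.12)&(Q[...,2]<.147)
print("before",np.median(Q[m][:,2]),m.sum())
```

```text
True [ 0.54338224 -0.10021267  0.11268539] [-2.20210267 -0.55450828  7.55825994] 24.1417
True [ 0.54339176 -0.10022883  0.11264676] [-1.99453345 -0.10391808  6.7004437 ] 24.4
True [ 0.54342302 -0.10020123  0.11265734] [-1.37045742  0.01524859  6.27273578] 24.6583
25.9583 [-0.54641495  0.15043888 -0.31054981]
cover z scene now 0.12900037272842504 463
before 0.13690286708769767 439
```

View pics/wrist9.png

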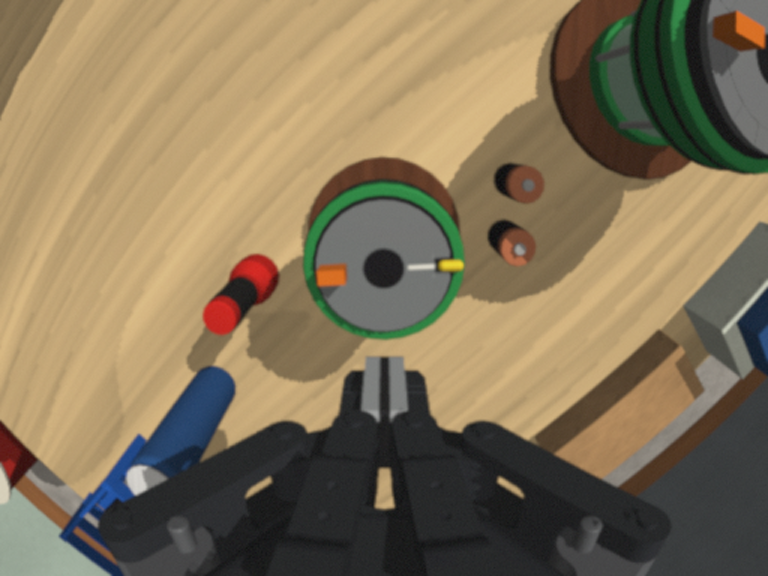

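View pics/scene9.png

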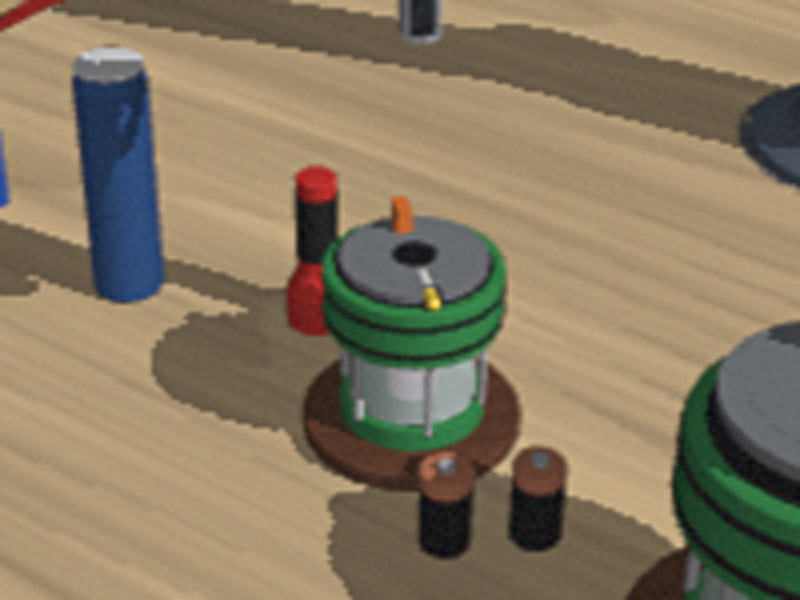

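```bash
python3 -c "
from plant import robot
print(robot.sense()['wrist_force'],robot.close_job())"
```

```text
the job is handed in; nothing more can be done
[ 0.49262002 -0.31195702  0.09116385] None
```

The cover is turned onto the key and pressed fully home, and I handed the job in at about 26 s of the 48 s allowed. I pushed the lug about 142° anticlockwise with the shut fingertips on one flank only, backed off, then pressed on the black spot.

**Last checks**
- **Depth:** the scene camera's reading of the cover dropped 7.9 mm (0.1369 to 0.1290 m), against the 8 mm of full travel. Three more presses stopped at the same height, so it was on a hard stop.
- **Alignment:** in the final wrist and scene views the yellow key sits in the notch, in line with the white stripe.
- **Bystanders:** both cells, the torch and the spray can still stand in those views and nothing touched them. I did not measure their positions again afterwards.
- **Clearance:** the arm finished with the fingertips about 14 cm above the cover and wrist force near zero.

**What failed or disagreed**
- **Fingertip height:** both cameras showed the shut fingertips about 31 mm higher than the TCP and the 11 mm `nose_length` imply. My first sweep therefore passed over the lug without touching it. I corrected the height from the images and repeated the sweep.
- **Absolute heights:** the scene camera reads about 2.5 mm low, so I relied on the change in height rather than the absolute value.
- **Angles:** just before pressing, my estimates of the gap between notch and key ranged from about 0 to 1.7°, within the tolerance. The drop onto the key settled it.

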